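Bed a walnut inlay level in an oak slab and slide the weight onto it

ROBOT

A 6-joint arm with a two-finger parallel gripper is mounted at the origin on the work surface. World frame = base frame: x ahead of the robot, y to its left, z up, the work surface at z = 0. Lengths are in mm, angles in rad, forces in N, time in s.
With the tool pointing down it reaches from about 375 to 900 mm from the base axis. Payload 3.1 kg.
Tool frame: the origin (TCP) lies midway between the tips of the shut fingers; the grasp point (between the pads) lies 19 mm behind it; x points along the fingers, y is the direction in which the jaws open and shut, and the axes are right-handed (so a half turn about x gives the same grasp; the last joint's range is limited). The gripper opens to 85 mm and grips with 20 to 120 N. Pads are 22 mm wide; open, the fingers measure 114 mm over their backs; the gripper's body (76 mm by 85 mm) begins 54 mm behind the grasp point. The pads swing forward as they close: fully open they stand 13 mm farther back than shut.
Start: joints at [-1.29, 0.527, 1.433, -0, 1.181, -0.178], TCP at [276.813, -560.331, 231.31] pointing down, gripper open.
Joint ranges: [-3.08, 3.08], [-0.75, 2.2], [0.22, 2.44], [-1.43, 4.57], [0, 2.65], [-2.85, 2.85]. Speed limits (rad/s): [2.79, 2.79, 3.14, 3.14, 3.14, 3.14].

INTERFACE

Orientations are given as a rotation vector (axis times angle).
In Python, from plant import state, camera, sign_off gives the robot as it stands. The module is installed in compiled form; this text tells all that it offers.
- The arm moves only by the shell command python3 -m creep 'ROWS' [OPENING] [FORCE]. ROWS is JSON, a list of rows, each an object with "dp": the shift along the tool's x, y, z in m, a list of three; "twist": the turn about the tool's x in degrees. A call has 1 to 5 rows; each row is the pose to reach, as a shift and turn from the pose measured when the call began, along the tool's axes at that moment; what a row does not reach only later rows make up. A row lasts 1/8 s, in which the tool goes at most 62.5 mm and 10.7 degrees, less where a joint would pass 70% of its speed; a pose out of reach is approached as far as the arm can. A call with a gripper value outside its range is refused whole. OPENING is the finger opening in m, from 0 to 0.0854, set as the call begins (- or left out, the last holds). The fingers move at their own pace and stop on an object; FORCE is the grip in N (left out, the last holds). Time passes only in rows, so rows that repeat a pose let the fingers close. It gives the time, the measured TCP pose, the force and the opening at its end, in the units of the state.
- state(): the state, without advancing time (a new reading comes with each control period).
- camera(name): name is "side" or "top" or "wrist"; returns a dict with "img" (480x640x3 uint8, red, green, blue), "fovy" (degrees; the focal length in pixels is half the picture's height over the tangent of half this angle, whatever the lens; pixels are square), "cx", "cy" (the principal point, pixels), "xyz" and "rotation" of the camera in the world. Camera axes: x right, y up, looking along -z (the intrinsics and any distortion apply to the point x, -y, -z); pixel columns grow to the right and rows downward; lengths in mm; the calibration is good to about 2 mm. The wrist camera is an equidistant fisheye: a pixel r from the principal point sees the ray r / f radians off the axis. A picture is of the moment at which its call begins. There is no depth.
- sign_off(): hands the job in, once; it reports no verdict.
The state is a dict: "time": time; "joint_pos": joint angles; "joint_vel": joint speeds; "tau": joint torques, N m; "ee_pos": TCP position; "tool_rot": TCP orientation; "ft_force": force on the tool from outside, world axes, zero at the start; "torque": the same for the moment, N m; "width": finger opening in mm.
Only numpy, scipy, OpenCV 4.12 (cv2) and the standard library are available. Lean on these libraries where they do the work, as an engineer would, in place of code of your own. Each camera call takes 0.05 s, during which the arm holds its last target. There are 200 camera calls.

TASK

Lay the walnut inlay block in the pocket of the oak slab and press it down until its top is level with the slab all round. Then slide the steel weight across the slab, without lifting it, onto the middle of the inlay to keep it down, and let go. Leave the wax tin, glue bottle and brush where they are.

Things in the scene. Friction and masses are not known exactly. Their poses are not given: they have to be found in the camera images.
- slab: Oak slab fixed to the bench, 260 mm (its x) by 400 mm (its y) by 36 mm thick, origin under its centre, z up. Four dark bench dogs (22 x 30 mm, 26 mm high) stand against its two long edges. In the middle of its top is a rectangular pocket (see point pocket).
- pocket (a point): Centre of the pocket's mouth, level with the slab's top face (36 mm above the bench); axes as the slab's. The pocket measures 156 mm along x, 72 mm along y and is 20 mm deep.
- pocket_floor (a point): Centre of the pocket floor, 20 mm below the mouth. Four brass studs (14 mm dia, at x +-55, y +-22 mm) stand here, tops 5 to 9 mm above the floor, each at its own height. Each sinks into the floor when pressed with about 4 N and stays there (no spring back): all four need a little over 16 N; press slowly (10 mm/s). With all four home the inlay is level with the slab.
- inlay: Dark walnut block, 150 mm (x) by 66 mm (y) by 20 mm thick, 0.18 kg, flat on the bench left or right of the slab; origin: centre of its underside. Same either way round. Grip it across its 66 mm width near the top: only its lower half can enter the pocket before the fingers meet the slab. Laid on the studs it stands 5 to 9 mm proud.
- corner0 (a point): Top corner of the inlay at its x = -75 mm, y = -33 mm, z = 20 mm
- corner1 (a point): Top corner of the inlay at its x = +75 mm, y = -33 mm, z = 20 mm
- corner2 (a point): Top corner of the inlay at its x = +75 mm, y = +33 mm, z = 20 mm
- corner3 (a point): Top corner of the inlay at its x = -75 mm, y = +33 mm, z = 20 mm
- weight: Plain steel cylinder, 60 mm dia, 40 mm high, about 0.8 kg, standing on the slab on one side (+y or -y) of the pocket; origin at the centre of its underside.
- wax_tin: Yellow flat tin, 72 mm dia, 30 mm high, on the slab on the other side of the pocket from the weight; origin at the centre of its underside. Bystander.
- glue: White and blue glue bottle with a red cap, 60 mm dia, 160 mm high, standing on the bench on the other side of the slab from the inlay; origin at the centre of its underside. Bystander.
- brush: Flat paint brush, about 180 mm long (x), 55 mm wide, 18 mm high, lying on the bench beyond the slab; origin near its steel ferrule. Bystander.

How it is judged:
By the outcome, as a careful person would: the job done as asked, in the order asked, and still so for the second after the job is handed in, with the robot touching nothing.
It also fails if it takes over 64 s, if anything falls off the work surface, if the arm or the gripper's body presses on something with over 40 N, if the wrist force passes 120 N, or if a joint passes its speed limit or range.

## Working session

There is one attempt and no reset: what is moved stays moved. The work goes in short steps, Python scripts to look and compute and a shell command to move; the robot and the scene stay as the last step left them, time stands still between calls to the robot, and variables do not carry over. Pictures are saved under pics/ and viewed, about 8 in all and at most 12, crops included, and the job is handed in when it is done.

```bash
mkdir -p pics; python3 - <<'E'
from plant import state,camera
import cv2
s=state();print(s)
for n in("top","side"):
    c=camera(n);print(n,{k:v for k,v in c.items() if k!="img"})
    cv2.imwrite(f"pics/{n}0.png",c["img"][:,:,::-1])
E
```

```text
{'time': 0.0, 'joint_pos': array([-1.29045181e+00,  5.28476856e-01,  1.43392129e+00, -2.47725906e-05,
        1.18142803e+00, -1.78482177e-01]), 'joint_vel': array([-5.21329362e-04, -8.95351212e-05, -5.46505337e-04, -1.04508993e-03,
        1.33817583e-03, -1.11313329e-04]), 'tau': array([ 1.90725907e-03, -4.42349982e+01, -1.78024310e+01, -4.31495880e-05,
        8.39278742e-03, -1.84163810e-05]), 'ee_pos': array([ 276.63346744, -559.62403848,  230.32103771]), 'tool_rot': array([ 1.96712907,  0.46166706, -1.967405  ]), 'ft_force': array([0.20624963, 0.2262917 , 0.10527393]), 'torque': array([-0.01394863,  0.01685243, -0.00430028]), 'width': 85.19726737980466}
top {'fovy': 54.83760826967219, 'cx': 316.0224032350731, 'cy': 240.68048641417303, 'xyz': array([4.63539875e+02, 3.96880286e-01, 1.05808142e+03]), 'rotation': array([ 0.09530728, -0.10494898, -1.55746346])}
side {'fovy': 45.60762925536385, 'cx': 332.7989698368555, 'cy': 235.05237283636092, 'xyz': array([389.89317992, 996.71320369, 655.20730636]), 'rotation': array([ 0.1421533 , -1.45717146, -2.58018243])}
```

View pics/top0.png

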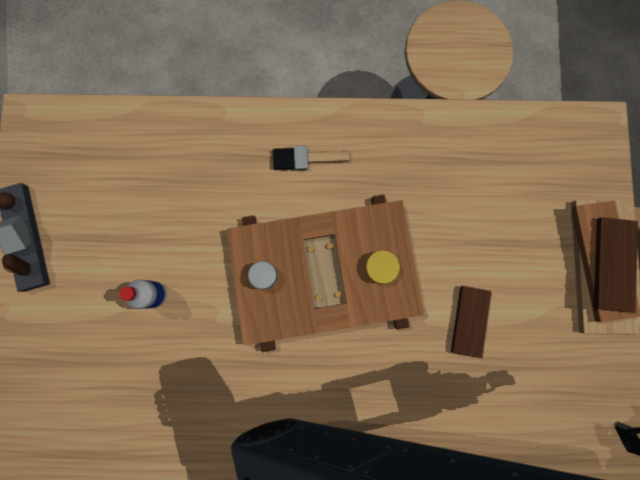

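View pics/side0.png

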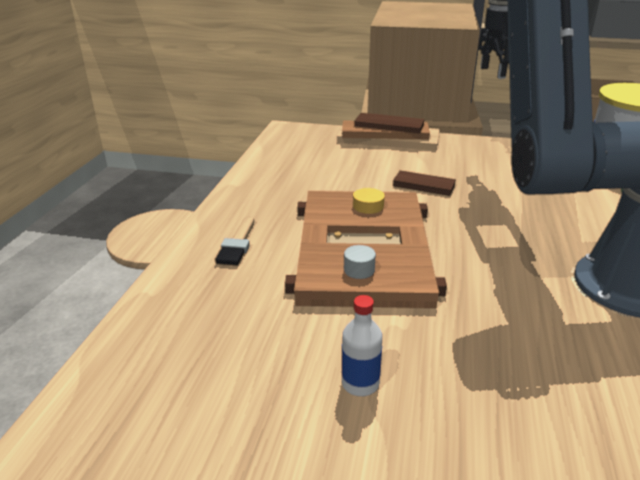

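Top view: slab centred near (325,272), with the weight at (262,275) on its +y side and the tin at (383,267) on its −y side. The inlay is at (471,321) on the bench to the right; the dark block far right at (615,265) is scenery. The side view agrees. Next I measure from enlarged crops.

```bash
cat > h.py <<'E'
import numpy as np, cv2
from scipy.spatial.transform import Rotation as R
def K(c):
    f=240/np.tan(np.radians(c["fovy"]/2)); return f
def rays(c,uv,fish=False):
    uv=np.atleast_2d(np.array(uv,float)); f=K(c)
    d=(uv-[c["cx"],c["cy"]])/f
    if fish:
        r=np.linalg.norm(d,axis=1,keepdims=True)+1e-12
        d3=np.c_[d*np.sin(r)/r,np.cos(r)]
    else: d3=np.c_[d,np.ones(len(d))]
    return R.from_rotvec(c["rotation"]).apply(d3*[1,-1,-1])
def cast(c,uv,z,fish=False):
    d=rays(c,uv,fish); return c["xyz"]+d*((z-c["xyz"][2])/d[:,2])[:,None]
def proj(c,p,fish=False):
    q=R.from_rotvec(c["rotation"]).inv().apply(np.atleast_2d(p)-c["xyz"])*[1,-1,-1]
    if fish:
        n=np.linalg.norm(q[:,:2],axis=1,keepdims=True)+1e-12
        return q[:,:2]/n*np.arctan2(n,q[:,2:])*K(c)+[c["cx"],c["cy"]]
    return q[:,:2]/q[:,2:]*K(c)+[c["cx"],c["cy"]]
E
python3 - <<'E'
from h import *
from plant import camera
c=camera("top");im=c["img"];hsv=cv2.cvtColor(im,cv2.COLOR_RGB2HSV)
print(im[320,471],im[320,458],im[270,220],im[260,290],im[270,325],im[275,262],im[267,383])
def blob(m,roi):
    x0,y0,x1,y1=roi;M=np.zeros(m.shape,np.uint8);M[y0:y1,x0:x1]=m[y0:y1,x0:x1]
    cs,_=cv2.findContours(M,cv2.RETR_EXTERNAL,cv2.CHAIN_APPROX_NONE);return max(cs,key=cv2.contourArea)
V=hsv[...,2]
m=((V<110)&(V>0)).astype(np.uint8)*255
b=blob(m,(440,270,505,370));r=cv2.minAreaRect(b);bp=cv2.boxPoints(r);print("inlay px",bp);p=cast(c,bp,20);print(p,np.linalg.norm(np.diff(p,axis=0),axis=1))
m=((hsv[...,0]>22)&(hsv[...,0]<35)&(hsv[...,1]>180)).astype(np.uint8)*255
b=blob(m,(355,240,415,300));print("tin",cast(c,[cv2.minEnclosingCircle(b)[0]],30),cv2.minEnclosingCircle(b))
m=((hsv[...,1]<60)).astype(np.uint8)*255
b=blob(m,(240,250,290,300));print("wt",cast(c,[cv2.minEnclosingCircle(b)[0]],76),cv2.minEnclosingCircle(b),cv2.boundingRect(b))
a=cv2.resize(im[190:360,215:505],None,fx=2.75,fy=2.75,interpolation=cv2.INTER_CUBIC)
cv2.imwrite("pics/crop0.png",a[:,:,::-1])
E
```

```text
[68 41 29] [56 34 23] [166 134  98] [123  84  56] [151 130 100] [141 148 146] [167 149  60]
inlay px [[444.25903 352.62198]
 [453.7013  284.16574]
 [491.33026 289.35593]
 [481.888   357.81216]]
[[ 352.00903912 -289.79318383   20.        ]
 [ 502.19568552 -314.6955177    20.        ]
 [ 491.53322092 -398.75747173   20.        ]
 [ 341.67290545 -372.31487255   20.        ]] [152.23716691  84.73547231 152.17531076]Traceback (most recent call last):
  File "<stdin>", line 12, in <module>
  File "<stdin>", line 7, in blob
ValueError: max() iterable argument is empty
```

```bash
cat >> h.py <<'E'
def blob(m,roi):
    x0,y0,x1,y1=roi;M=np.zeros(m.shape,np.uint8);M[y0:y1,x0:x1]=m[y0:y1,x0:x1]*255
    cs,_=cv2.findContours(M,cv2.RETR_EXTERNAL,cv2.CHAIN_APPROX_NONE);return max(cs,key=cv2.contourArea)
E
python3 - <<'E'
from h import *
from plant import camera
c=camera("top");im=c["img"];hsv=cv2.cvtColor(im,cv2.COLOR_RGB2HSV);V=hsv[...,2]
print(V[320,448:492])
b=blob((hsv[...,0]>18)&(hsv[...,0]<36)&(hsv[...,1]>140),(355,240,415,300));print("tin",cast(c,[cv2.minEnclosingCircle(b)[0]],66),cv2.minEnclosingCircle(b))
b=blob(hsv[...,1]<60,(240,250,290,300));print("wt",cast(c,[cv2.minEnclosingCircle(b)[0]],76),cv2.minEnclosingCircle(b),cv2.boundingRect(b))
a=cv2.resize(im[190:360,215:505],None,fx=2.75,fy=2.75,interpolation=cv2.INTER_CUBIC)
cv2.imwrite("pics/crop0.png",a[:,:,::-1])
E
```

```text
[163 140 108 103 104 102  87  52  25  38  56  62  63  65  66  63  62  64
  65  65  66  67  69  68  65  63  66  67  68  68  68  67  67  67  67  69
  68  68  74 113 151 162 164 164]
tin [[ 536.17907158 -147.77241212   66.        ]] ((382.178955078125, 266.7169189453125), 17.226909637451172)
wt [[515.13762502 108.92700061  76.        ]] ((261.8846130371094, 274.9615478515625), 14.438810348510742) (248, 261, 29, 28)
```

View pics/crop0.png

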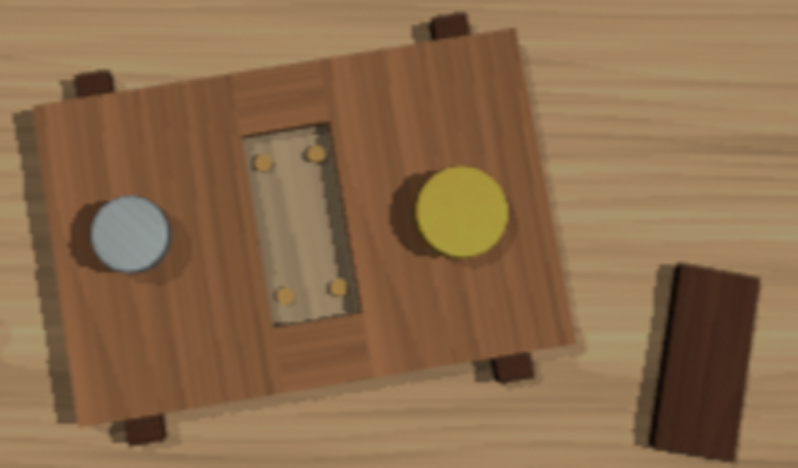

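Crop (2.75x, offset 215,190): pocket mouth corners at about (241,137), (328,122), (362,312) and (274,326). Slab corners at (34,106), (515,29), (576,343) and (79,426). The inlay's top face is clear of its dark left side.

```bash
python3 - <<'E'
from h import *
from plant import camera
c=camera("top");im=c["img"];V=cv2.cvtColor(im,cv2.COLOR_RGB2HSV)[...,2]
o=lambda q:(np.array(q,float)+.5)/2.75-.5+[215,190]
def fit(n,q,z):
    p=cast(c,q,z);d=np.roll(p,-1,0)-p
    a=np.degrees(np.arctan2(d[:,1],d[:,0]))
    print(n,p.mean(0).round(1),"len",np.linalg.norm(d,axis=1).round(1),"ang",a.round(1))
fit("slab",o([(34,106),(515,29),(576,343),(79,426)]),36)
fit("pocket",o([(241,137),(328,122),(362,312),(274,326)]),36)
fit("inlay hand",o([(681,264),(759,277),(738,461),(656,447)]),20)
b=blob((V>54)&(V<85),(440,270,505,370));r=cv2.minAreaRect(b);fit("inlay mask",cv2.boxPoints(r),20)
E
```

```text
slab [527.8 -24.5  36. ] len [397.7 258.  398.7 257.9] ang [ -80.1 -169.9   99.9    9.9]
pocket [527.7 -23.9  36. ] len [ 71.6 155.1  71.  153.9] ang [ -79.5 -169.6   99.5   10.6]
inlay hand [ 421.  -353.9   20. ] len [ 64.  148.1  66.1 148. ] ang [-98.8 171.3  81.   -9.5]
inlay mask [ 420.9 -349.    20. ] len [150.4  71.6 150.3  70.3] ang [ -9.6 -97.3 169.9  82.8]
```

```bash
cat > go.py <<'E'
import sys
from h import *
from plant import state
def go(t,jaw):
    s=state();Rm=R.from_rotvec(s["tool_rot"]).as_matrix()
    y=Rm[:,1];a=np.degrees(np.arctan2(y[1],y[0]));d=(jaw-a+90)%180-90
    print("t",round(s["time"],2),"tcp",s["ee_pos"].round(1),"F",s["ft_force"].round(1),"w",round(s["width"],1),"j6",s["joint_pos"][5].round(2),"jaw",round(a,1),"down",Rm[:,0].round(3))
    print("dp",((Rm.T@(np.array(t)-s["ee_pos"]))/1000).round(4),"twist",round(-d,1))
if __name__=="__main__": go([float(v) for v in sys.argv[1:4]],float(sys.argv[4]))
E
python3 go.py 421 -353.5 110 80.7
```

```text
t 0.25 tcp [ 276.7 -560.   230.8] F [0.4 0.4 0.4] w 85.8 j6 -0.18 jaw -63.7 down [-0.     0.001 -1.   ]
dp [ 0.121  -0.1212 -0.2208] twist 35.6
```

```bash
python3 -m creep '[{"dp":[0.024,-0.024,-0.044],"twist":7},{"dp":[0.048,-0.048,-0.088],"twist":14},{"dp":[0.073,-0.073,-0.132],"twist":21},{"dp":[0.097,-0.097,-0.177],"twist":29},{"dp":[0.121,-0.121,-0.221],"twist":35.6}]' 0.085
python3 -m creep '[{"dp":[0,0,0],"twist":0}]'
python3 - <<'E'
from h import *
from plant import camera
from go import go
go([421,-353.5,60],80.7)
c=camera("wrist");print({k:v for k,v in c.items() if k!="img"})
im=c["img"];cv2.imwrite("pics/w1.png",im[:,:,::-1])
cor=[(421+x*np.cos(t)-y*np.sin(t),-353.5+x*np.sin(t)+y*np.cos(t),20) for t in[np.radians(-9.3)] for x,y in[(-75,-33),(75,-33),(75,33),(-75,33)]]
print(proj(c,cor,True).round(1))
E
```

```text
time: 0.88
ee_pos: [422.2, -352.5, 109.4]
tool_rot: [-2.134, 0.178, 2.134]
ft_force: [0.3, -0.3, 0.7]
width: 84.7
time: 1.0
ee_pos: [422.4, -347.9, 107.5]
tool_rot: [-2.13, 0.168, 2.139]
ft_force: [-0.1, -0.5, 0.3]
width: 84.8
t 1.0 tcp [ 422.4 -347.9  107.5] F [-0.1 -0.5  0.3] w 84.8 j6 0.84 jaw -99.3 down [-0.003  0.006 -1.   ]
dp [0.0475 0.006  0.0003] twist 0.0
{'fovy': 65.70646984690485, 'cx': 322.34094383921826, 'cy': 232.30420381897954, 'xyz': array([ 491.27235796, -360.18096112,  248.84899289]), 'rotation': array([-0.20201521,  0.24758243, -1.71978082])}
[[376.3 337.6]
 [386.1 121.4]
 [278.1 120.9]
 [285.1 337.7]]
```

View pics/w1.png

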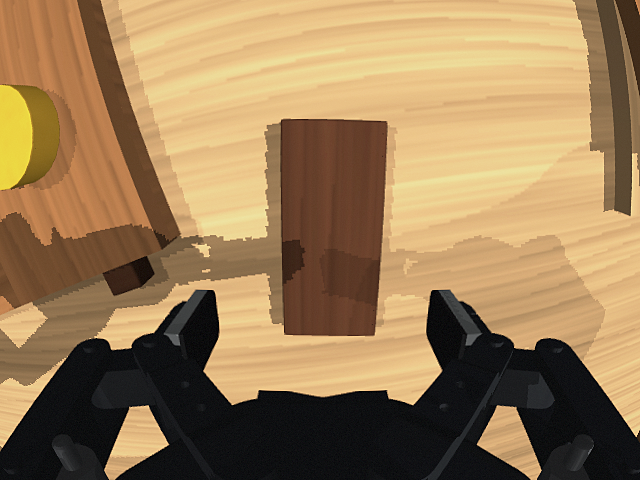

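Wrist view: inlay top corners at (375,336), (387,122), (281,119) and (285,334). They lie within 3 px of the prediction.

```bash
python3 - <<'E'
from h import *
from plant import camera
from go import go
c=camera("wrist")
p=cast(c,[(375.5,336),(387,122),(281,119),(285,334.5)],20,True);d=np.roll(p,-1,0)-p
print(p.mean(0).round(1),np.linalg.norm(d,axis=1).round(1),np.degrees(np.arctan2(d[:,1],d[:,0])).round(1))
m=p.mean(0);go([m[0],m[1],40],81)
E
```

```text
[ 422.3 -357.    20. ] [148.9  65.1 148.9  65.5] [  -9.8   79.4  170.  -100.7]
t 1.1 tcp [ 422.6 -352.4  109.3] F [-0.5 -0.6  0.3] w 84.7 j6 0.84 jaw -99.4 down [ 0.  0. -1.]
dp [ 0.0693  0.0046 -0.0004] twist -0.4
```

```bash
python3 -m creep '[{"dp":[0.03,0.0025,-0.001]},{"dp":[0.06,0.0025,-0.001]},{"dp":[0.09,0.0025,-0.001]},{"dp":[0.103,0.0025,-0.001]},{"dp":[0.103,0.0025,-0.001]}]' 0.085 || python3 -m creep '[{"dp":[0.03,0.0025,-0.001],"twist":0},{"dp":[0.06,0.0025,-0.001],"twist":0},{"dp":[0.09,0.0025,-0.001],"twist":0},{"dp":[0.103,0.0025,-0.001],"twist":0},{"dp":[0.103,0.0025,-0.001],"twist":0}]' 0.085
python3 go.py 421.5 -355 5 80.4
```

```text
time: 1.72
ee_pos: [422.8, -356.0, 6.1]
tool_rot: [-2.135, 0.177, 2.135]
ft_force: [-0.6, 0.1, 0.7]
width: 85.3
t 1.73 tcp [ 422.8 -356.     6.1] F [-0.6  0.1  0.7] w 85.3 j6 0.83 jaw -99.5 down [-0.  0. -1.]
dp [ 0.0011 -0.0008  0.0014] twist 0.1schema error: expected keys dp, twist
```

```bash
python3 -m creep '[{"dp":[0.001,0,0],"twist":0},{"dp":[0.001,0,0],"twist":0},{"dp":[0.001,0,0],"twist":0},{"dp":[0.001,0,0],"twist":0},{"dp":[0.001,0,0],"twist":0}]' 0.055 50
python3 - <<'E'
from h import *
from plant import camera
from go import go
go([422,-355,80],80.4)
cv2.imwrite("pics/w2.png",camera("wrist")["img"][:,:,::-1])
c=camera("side");x=proj(c,[[422,-355,20]])[0].astype(int);print(x)
cv2.imwrite("pics/s2.png",cv2.resize(c["img"][x[1]-60:x[1]+40,x[0]-70:x[0]+70],None,fx=5,fy=5,interpolation=2)[:,:,::-1])
E
```

```text
time: 2.35
ee_pos: [423.2, -357.0, 6.6]
tool_rot: [-2.138, 0.179, 2.134]
ft_force: [-1.8, -0.8, 6.6]
width: 64.3
t 2.35 tcp [ 423.2 -357.     6.6] F [-1.8 -0.8  6.6] w 64.3 j6 0.83 jaw -99.5 down [ 0.001 -0.002 -1.   ]
dp [-0.0734 -0.0017  0.0014] twist 0.1
[423 179]
```

View pics/s2.png

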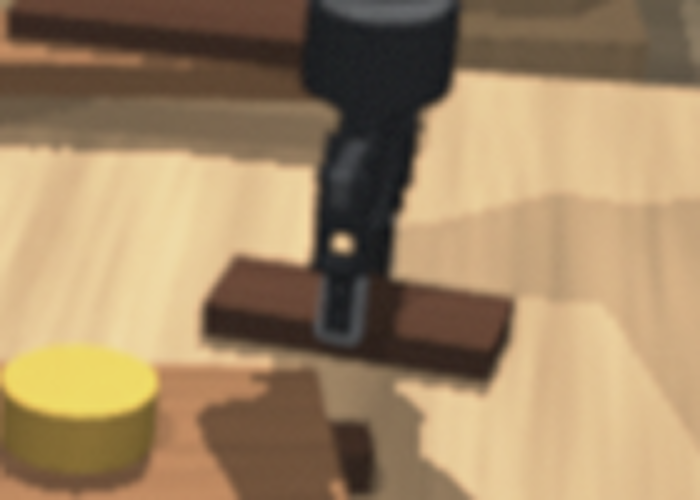

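Side crop: both fingers hold the inlay, and the fingertip at crop row ~345 is about 10 mm above the inlay's underside. Lift.

```bash
python3 -m creep '[{"dp":[-0.03,0,0],"twist":0},{"dp":[-0.07,0,0],"twist":0},{"dp":[-0.11,0,0],"twist":0},{"dp":[-0.11,0,0],"twist":0}]'
python3 - <<'E'
from h import *
from plant import camera
from go import go
go([527.8,-24.3,115],100)
c=camera("wrist");im=c["img"];cv2.imwrite("pics/w3.png",im[:,:,::-1])
E
```

```text
time: 2.95
ee_pos: [424.7, -358.5, 119.9]
tool_rot: [-2.146, 0.185, 2.131]
ft_force: [0.8, -0.7, -3.0]
width: 64.2
t 2.95 tcp [ 424.7 -358.5  119.9] F [ 0.8 -0.7 -3. ] w 64.2 j6 0.83 jaw -99.5 down [ 0.006 -0.008 -1.   ]
dp [ 0.0027 -0.3467 -0.0467] twist -19.5
```

View pics/w3.png

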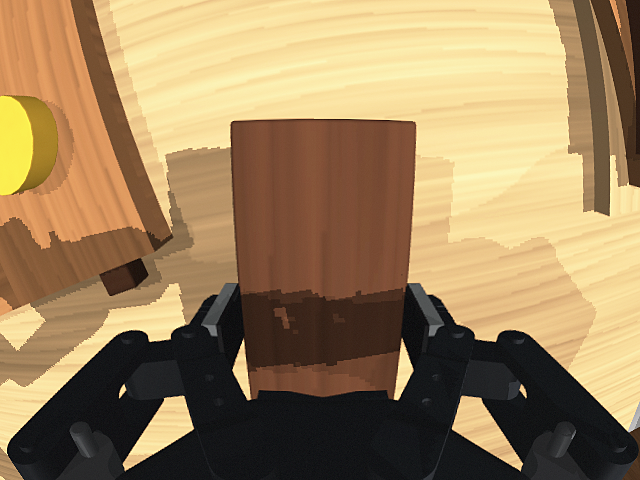

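Wrist view: the inlay is held square, with its far top edge running from (231,122) to (415,122). I use that edge to get the offset along its length.

```bash
python3 - <<'E'
from h import *
from plant import camera,state
c=camera("wrist");s=state();Rm=R.from_rotvec(s["tool_rot"]).as_matrix()
p=cast(c,[(231,122),(415,122)],s["ee_pos"][2]+13.4,True)
print(s["ee_pos"],np.linalg.norm(p[1]-p[0]),((p-s["ee_pos"])@Rm).round(1))
E
python3 -m creep '[{"dp":[0,-0.055,-0.007],"twist":-3},{"dp":[0.001,-0.110,-0.015],"twist":-7},{"dp":[0.001,-0.165,-0.022],"twist":-10},{"dp":[0.002,-0.225,-0.030],"twist":-14},{"dp":[0.002,-0.280,-0.038],"twist":-17}]'
python3 -m creep '[{"dp":[0,-0.04,-0.005],"twist":-2},{"dp":[0,-0.04,-0.005],"twist":-2},{"dp":[0,-0.04,-0.005],"twist":-2}]'
python3 go.py 527.8 -24.3 80 100
```

```text
[ 422.88392958 -356.43025271  116.68817587] 64.64530330677256 [[-13.3 -31.1 -73.6]
 [-13.2  33.5 -73.6]]
time: 3.68
ee_pos: [505.4, -84.1, 112.3]
tool_rot: [2.15, 0.143, -2.155]
ft_force: [1.1, -0.6, -1.9]
width: 64.1
time: 4.05
ee_pos: [504.6, -43.8, 111.1]
tool_rot: [2.129, 0.18, -2.138]
ft_force: [0.4, 0.1, -2.0]
width: 64.0
t 4.05 tcp [504.6 -43.8 111.1] F [ 0.4  0.1 -2. ] w 64.0 j6 1.1 jaw -80.3 down [-0.004 -0.    -1.   ]
dp [ 0.031  -0.0153 -0.0263] twist -0.3
```

```bash
python3 -m creep '[{"dp":[0.015,-0.0153,-0.0265],"twist":-0.3},{"dp":[0.035,-0.0153,-0.0265],"twist":-0.3},{"dp":[0.050,-0.0153,-0.0265],"twist":-0.3},{"dp":[0.050,-0.0153,-0.0265],"twist":-0.3},{"dp":[0.050,-0.0153,-0.0265],"twist":-0.3}]'
python3 - <<'E'
from h import *
from plant import camera
from go import go
go([528.4,-24.2,45],100)
c=camera("wrist");a=c["img"]
cc=camera("side");x=proj(cc,[[528,-24,36]])[0].astype(int);print(x)
b=cv2.resize(cc["img"][x[1]-40:x[1]+40,x[0]-70:x[0]+70],(640,366),interpolation=2)[:110*3]
cv2.imwrite("pics/w4.png",cv2.resize(np.vstack([a[60:300],b]),None,fx=1,fy=1)[:,:,::-1])
print(proj(c,[[528+x*np.cos(.1745)-y*np.sin(.1745),-24.2+x*np.sin(.1745)+y*np.cos(.1745),36] for x,y in[(78,36),(78,-36)]],True))
E
```

```text
time: 4.68
ee_pos: [528.0, -25.0, 61.2]
tool_rot: [2.127, 0.184, -2.135]
ft_force: [0.2, -0.4, -1.3]
width: 64.7
t 4.67 tcp [528.  -25.   61.2] F [ 0.2 -0.4 -1.3] w 64.7 j6 1.14 jaw -80.1 down [-0.004 -0.001 -1.   ]
dp [ 0.0162 -0.0007 -0.0006] twist -0.1
[363 234]
[[239.61070679 111.60205081]
 [400.50902871 111.03879113]]
```

View pics/w4.png

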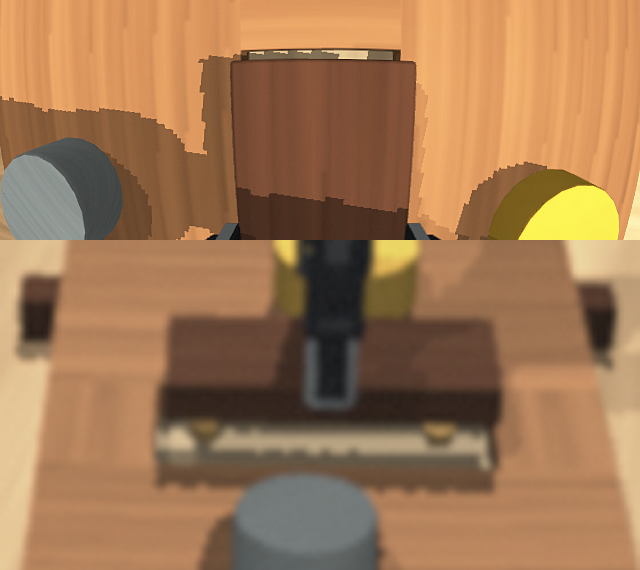

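Composite: in the wrist view (top half) the pocket's far lip runs from x≈240 to 400 at row 110, as predicted. The inlay's far edge is in front of it. In the side view the inlay sits over the pocket, well squared.

```bash
python3 - <<'E'
from h import *
from plant import camera
from go import go
c=camera("wrist");im=c["img"]
t=np.radians(10);E=np.array([[np.cos(t),np.sin(t)],[-np.sin(t),np.cos(t)]])
L=lambda p:((p[:,:2]-[527.8,-24.2])@E.T).round(1)
print("lip",L(cast(c,[(239.5,110.5),(400.5,110.5)],36,True)),"inlay",L(cast(c,[(231,122),(415,122)],61+13.4,True)))
go([528.4,-24.2,45],100)
E
```

```text
lip [[ 79.1  36.3]
 [ 78.9 -35.9]] inlay [[ 73.1  30.9]
 [ 73.  -33.1]]
t 4.83 tcp [528.3 -24.6  61.7] F [ 0.6 -0.4 -0.4] w 64.0 j6 1.14 jaw -80.1 down [-0.003 -0.001 -1.   ]
dp [ 0.0167 -0.0004 -0.0002] twist -0.1
```

```bash
python3 -m creep '[{"dp":[0.004,-0.001,-0.002],"twist":0},{"dp":[0.009,-0.001,-0.002],"twist":0},{"dp":[0.014,-0.001,-0.002],"twist":0},{"dp":[0.019,-0.001,-0.002],"twist":0},{"dp":[0.022,-0.001,-0.002],"twist":0}]'
python3 -m creep '[{"dp":[0.001,0,0],"twist":0},{"dp":[0.002,0,0],"twist":0},{"dp":[0.003,0,0],"twist":0},{"dp":[0.003,0,0],"twist":0}]'
python3 go.py 529.8 -23.5 35 100
```

```text
time: 5.45
ee_pos: [529.8, -23.3, 39.2]
tool_rot: [2.127, 0.185, -2.134]
ft_force: [-0.0, -0.6, -1.1]
width: 64.0
time: 5.95
ee_pos: [529.8, -23.3, 36.2]
tool_rot: [2.127, 0.185, -2.134]
ft_force: [0.5, 0.2, -3.3]
width: 64.1
t 5.95 tcp [529.8 -23.3  36.2] F [ 0.5  0.2 -3.3] w 64.1 j6 1.15 jaw -80.1 down [-0.003 -0.001 -1.   ]
dp [0.0012 0.0002 0.0001] twist -0.1
```

```bash
python3 -m creep '[{"dp":[0.001,0,0],"twist":0},{"dp":[0.002,0,0],"twist":0},{"dp":[0.003,0,0],"twist":0},{"dp":[0.003,0,0],"twist":0}]'
python3 - <<'E'
from h import *
from plant import camera
cc=camera("side");x=proj(cc,[[528,-24,36]])[0].astype(int)
cv2.imwrite("pics/s5.png",cv2.resize(cc["img"][x[1]-40:x[1]+40,x[0]-70:x[0]+70],None,fx=5,fy=5,interpolation=2)[:,:,::-1])
E
```

```text
time: 6.45
ee_pos: [529.8, -23.3, 33.1]
tool_rot: [2.127, 0.185, -2.135]
ft_force: [-0.0, -0.9, -1.7]
width: 64.1
```

View pics/s5.png

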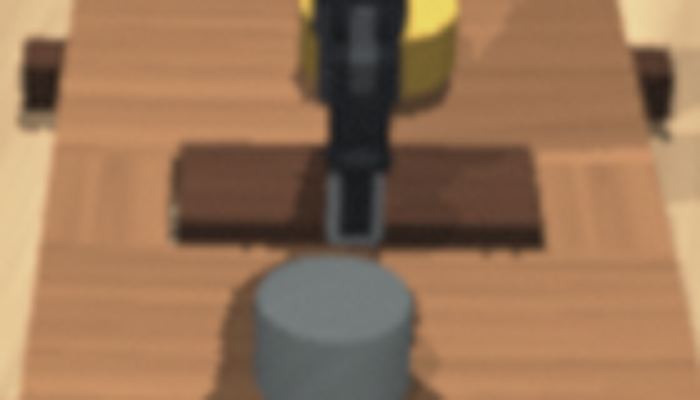

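Side crop: the inlay is inside the pocket with the fingertips just above the slab. There is no contact force yet, so I lower a little more and release.

```bash
python3 -m creep '[{"dp":[0.001,0,0],"twist":0},{"dp":[0.0015,0,0],"twist":0},{"dp":[0.0015,0,0],"twist":0}]'
python3 -m creep '[{"dp":[0,0,0],"twist":0},{"dp":[0,0,0],"twist":0},{"dp":[0,0,0],"twist":0}]' 0.08
python3 -m creep '[{"dp":[-0.02,0,0],"twist":0},{"dp":[-0.06,0,0],"twist":0},{"dp":[-0.06,0,0.002],"twist":0},{"dp":[-0.06,0,0.002],"twist":0},{"dp":[-0.06,0,0.002],"twist":0}]' 0
python3 -m creep '[{"dp":[0,0,0],"twist":0},{"dp":[0,0,0],"twist":0},{"dp":[0,0,0],"twist":0}]'
python3 go.py 527.8 -24.2 50 100
python3 - <<'E'
from h import *
from plant import camera
cc=camera("side");x=proj(cc,[[528,-24,36]])[0].astype(int)
cv2.imwrite("pics/s6.png",cv2.resize(cc["img"][x[1]-40:x[1]+40,x[0]-70:x[0]+70],None,fx=5,fy=5,interpolation=2)[:,:,::-1])
E
```

```text
time: 6.88
ee_pos: [529.8, -23.2, 31.6]
tool_rot: [2.127, 0.185, -2.135]
ft_force: [0.6, 0.5, -1.3]
width: 64.4
time: 7.25
ee_pos: [529.9, -23.3, 31.8]
tool_rot: [2.127, 0.185, -2.134]
ft_force: [0.3, -0.3, -0.8]
width: 80.1
time: 7.88
ee_pos: [527.3, -23.4, 90.8]
tool_rot: [2.125, 0.186, -2.137]
ft_force: [-0.4, -0.4, 0.1]
width: 0.1
time: 8.25
ee_pos: [527.2, -23.4, 90.5]
tool_rot: [2.125, 0.186, -2.137]
ft_force: [0.1, 0.1, -0.1]
width: -0.1
t 8.25 tcp [527.2 -23.4  90.5] F [ 0.1  0.1 -0.1] w -0.1 j6 1.14 jaw -80.1 down [-0.006 -0.    -1.   ]
dp [ 0.0405  0.001  -0.0007] twist -0.1
```

View pics/s6.png

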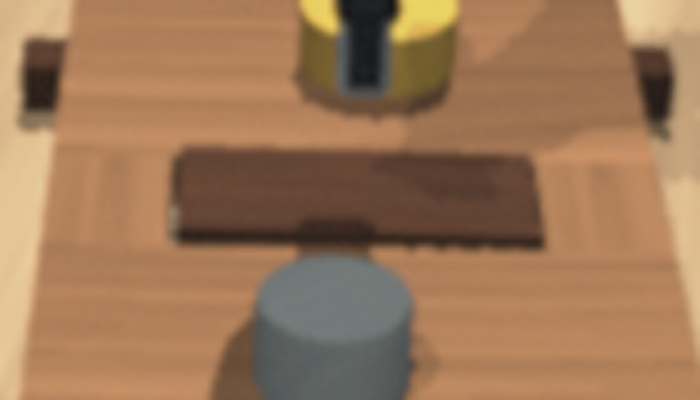

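Side crop: the inlay lies in the pocket, slightly proud on its studs. Press at the centre with shut fingers.

```bash
python3 -m creep '[{"dp":[0.02,0.001,-0.001],"twist":0},{"dp":[0.035,0.001,-0.001],"twist":0},{"dp":[0.0425,0.001,-0.001],"twist":0},{"dp":[0.0425,0.001,-0.001],"twist":0}]'
python3 -m creep '[{"dp":[0.001,0,0],"twist":0},{"dp":[0.002,0,0],"twist":0},{"dp":[0.003,0,0],"twist":0},{"dp":[0.004,0,0],"twist":0},{"dp":[0.005,0,0],"twist":0}]'
python3 go.py 527.8 -24.2 36 100
```

```text
time: 8.8
ee_pos: [527.7, -24.1, 47.4]
tool_rot: [2.124, 0.186, -2.139]
ft_force: [-1.0, 0.4, 0.2]
width: 0.0
time: 9.43
ee_pos: [527.8, -24.1, 42.8]
tool_rot: [2.124, 0.186, -2.138]
ft_force: [-0.3, 0.5, 7.0]
width: -0.4
t 9.43 tcp [527.8 -24.1  42.8] F [-0.3  0.5  7. ] w -0.4 j6 1.14 jaw -80.1 down [-0.007  0.    -1.   ]
dp [ 0.0068  0.0001 -0.    ] twist -0.1
```

```bash
python3 -m creep '[{"dp":[0.001,0,0],"twist":0},{"dp":[0.002,0,0],"twist":0},{"dp":[0.003,0,0],"twist":0},{"dp":[0.003,0,0],"twist":0}]'
python3 -m creep '[{"dp":[0.001,0,0],"twist":0},{"dp":[0.002,0,0],"twist":0},{"dp":[0.003,0,0],"twist":0},{"dp":[0.003,0,0],"twist":0}]'
```

```text
time: 9.93
ee_pos: [528.2, -24.5, 41.4]
tool_rot: [2.125, 0.185, -2.136]
ft_force: [-3.0, -0.3, 12.9]
width: -0.2
time: 10.42
ee_pos: [528.2, -24.6, 40.0]
tool_rot: [2.125, 0.185, -2.135]
ft_force: [-3.0, 0.1, 12.3]
width: 0.2
```

```bash
python3 -m creep '[{"dp":[0.001,0,0],"twist":0},{"dp":[0.002,0,0],"twist":0},{"dp":[0.003,0,0],"twist":0},{"dp":[0.004,0,0],"twist":0}]'
python3 -m creep '[{"dp":[0.001,0,0],"twist":0},{"dp":[0.002,0,0],"twist":0},{"dp":[0.003,0,0],"twist":0},{"dp":[0.004,0,0],"twist":0}]'
```

```text
time: 10.92
ee_pos: [528.2, -24.6, 37.8]
tool_rot: [2.126, 0.185, -2.134]
ft_force: [-3.0, 0.9, 15.0]
width: 0.1
time: 11.42
ee_pos: [528.2, -24.6, 36.0]
tool_rot: [2.126, 0.185, -2.133]
ft_force: [-4.6, 1.2, 26.3]
width: -0.3
```

```bash
python3 -m creep '[{"dp":[0.001,0,0],"twist":0},{"dp":[0.002,0,0],"twist":0},{"dp":[0.003,0,0],"twist":0},{"dp":[0.0035,0,0],"twist":0},{"dp":[0.0035,0,0],"twist":0}]'
python3 -m creep '[{"dp":[-0.005,0,0],"twist":0},{"dp":[-0.035,0,0],"twist":0},{"dp":[-0.09,0,0],"twist":0},{"dp":[-0.09,0,0],"twist":0}]'
python3 - <<'E'
from h import *
from plant import camera
cc=camera("side");x=proj(cc,[[528,-24,36]])[0].astype(int)
cv2.imwrite("pics/s7.png",cv2.resize(cc["img"][x[1]-40:x[1]+40,x[0]-70:x[0]+70],None,fx=5,fy=5,interpolation=2)[:,:,::-1])
E
python3 go.py 527.8 -24.2 36 100
```

```text
time: 12.05
ee_pos: [528.1, -24.6, 35.9]
tool_rot: [2.126, 0.185, -2.132]
ft_force: [-4.8, 1.0, 29.6]
width: -0.0
time: 12.55
ee_pos: [531.3, -25.0, 129.4]
tool_rot: [2.134, 0.181, -2.121]
ft_force: [0.0, 0.6, -0.2]
width: -0.2
t 12.6 tcp [529.6 -24.7 127.5] F [-1.2  0.9  0.3] w -0.2 j6 1.14 jaw -80.0 down [ 0.002 -0.003 -1.   ]
dp [ 0.0915 -0.0011  0.0018] twist 0.0
```

View pics/s7.png

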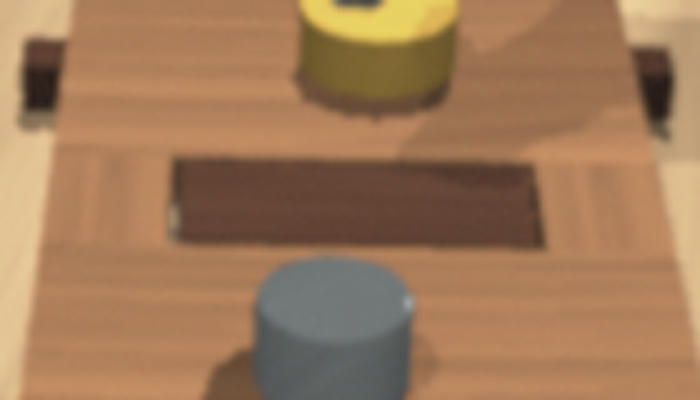

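Side crop: the inlay top looks flush, and the centre stopped at z 35.9 under 30 N. A diagonal rock could still hide there, so I probe each corner lightly inside its stud; this also finishes any stud not yet home.

```bash
python3 -m creep '[{"dp":[0.03,-0.015,-0.048],"twist":0},{"dp":[0.065,-0.015,-0.048],"twist":0},{"dp":[0.082,-0.015,-0.048],"twist":0},{"dp":[0.086,-0.015,-0.048],"twist":0},{"dp":[0.086,-0.015,-0.048],"twist":0}]'
python3 go.py 527.8 -24.2 36 100
python3 -m creep '[{"dp":[0.0012,0,0],"twist":0},{"dp":[0.0024,0,0],"twist":0},{"dp":[0.0036,0,0],"twist":0},{"dp":[0.0048,0,0],"twist":0},{"dp":[0.006,0,0],"twist":0}]'
```

```text
time: 13.22
ee_pos: [574.2, -2.1, 41.4]
tool_rot: [2.13, 0.183, -2.128]
ft_force: [-0.2, -0.3, -0.9]
width: 0.1
t 13.22 tcp [574.2  -2.1  41.4] F [-0.2 -0.3 -0.9] w 0.1 j6 1.2 jaw -80.0 down [ 0.001 -0.003 -1.   ]
dp [0.0054 0.0137 0.0495] twist -0.0
time: 13.85
ee_pos: [574.3, -2.1, 36.1]
tool_rot: [2.13, 0.183, -2.127]
ft_force: [-1.9, -0.7, 11.9]
width: -0.3
```

Corner (+x,+y) stands at z 36.1 under 12 N. Next, −x.

```bash
python3 -m creep '[{"dp":[-0.005,0,0],"twist":0},{"dp":[-0.006,0,0.05],"twist":0},{"dp":[-0.006,0,0.1],"twist":0},{"dp":[-0.005,0,0.1],"twist":0},{"dp":[-0.005,0,0.1],"twist":0}]'
python3 -m creep '[{"dp":[0.0012,0,0],"twist":0},{"dp":[0.0024,0,0],"twist":0},{"dp":[0.0036,0,0],"twist":0},{"dp":[0.0048,0,0],"twist":0},{"dp":[0.006,0,0],"twist":0}]'
```

```text
time: 14.48
ee_pos: [477.1, -19.9, 41.2]
tool_rot: [2.132, 0.181, -2.125]
ft_force: [-0.7, 0.9, 0.7]
width: 0.2
time: 15.1
ee_pos: [477.3, -19.8, 36.0]
tool_rot: [2.133, 0.181, -2.124]
ft_force: [-2.0, 1.4, 19.5]
width: 0.0
```

```bash
python3 -m creep '[{"dp":[-0.005,0,0],"twist":0},{"dp":[-0.006,0.014,0],"twist":0},{"dp":[-0.006,0.028,0],"twist":0},{"dp":[-0.005,0.028,0],"twist":0}]'
python3 -m creep '[{"dp":[0.0012,0,0],"twist":0},{"dp":[0.0024,0,0],"twist":0},{"dp":[0.0036,0,0],"twist":0},{"dp":[0.0048,0,0],"twist":0},{"dp":[0.006,0,0],"twist":0}]'
```

```text
time: 15.6
ee_pos: [482.9, -49.1, 41.0]
tool_rot: [2.135, 0.178, -2.124]
ft_force: [-0.1, 0.0, 0.4]
width: 0.1
time: 16.23
ee_pos: [482.8, -48.8, 36.0]
tool_rot: [2.135, 0.179, -2.124]
ft_force: [-2.7, 1.0, 20.1]
width: 0.1
```

```bash
python3 -m creep '[{"dp":[-0.005,0,0],"twist":0},{"dp":[-0.006,0,-0.05],"twist":0},{"dp":[-0.006,0,-0.1],"twist":0},{"dp":[-0.005,0,-0.1],"twist":0},{"dp":[-0.005,0,-0.1],"twist":0}]'
python3 -m creep '[{"dp":[0.0012,0,0],"twist":0},{"dp":[0.0024,0,0],"twist":0},{"dp":[0.0036,0,0],"twist":0},{"dp":[0.0048,0,0],"twist":0},{"dp":[0.006,0,0],"twist":0}]'
```

```text
time: 16.85
ee_pos: [579.8, -31.2, 40.9]
tool_rot: [2.132, 0.18, -2.127]
ft_force: [-0.1, -1.4, -0.9]
width: -0.0
time: 17.48
ee_pos: [579.6, -31.3, 36.0]
tool_rot: [2.131, 0.18, -2.127]
ft_force: [-4.6, 0.5, 14.9]
width: 0.1
```

All four corners stop at z 36.0–36.1, so the inlay is level. Now go over the weight and check its position with the wrist camera.

```bash
python3 -m creep '[{"dp":[-0.03,0,0],"twist":0},{"dp":[-0.08,-0.02,0.005],"twist":0},{"dp":[-0.092,-0.075,0.02],"twist":0},{"dp":[-0.092,-0.13,0.034],"twist":0},{"dp":[-0.092,-0.149,0.039],"twist":0}]' 0.085
python3 -m creep '[{"dp":[0,-0.003,0],"twist":0},{"dp":[0,-0.003,0],"twist":0}]'
python3 - <<'E'
from h import *
from plant import camera
from go import go
c=camera("wrist");im=c["img"];hsv=cv2.cvtColor(im,cv2.COLOR_RGB2HSV)
q=proj(c,[[515,109,76]],True)[0];print(q)
p=proj(c,[[515+30*np.cos(a),109+30*np.sin(a),76] for a in np.arange(0,6.3,.3)],True).astype(np.int32)
cv2.polylines(im,[p],True,(255,0,0),1);cv2.imwrite("pics/w8.png",im[:,:,::-1])
go([515,109,42],100)
E
```

```text
time: 18.1
ee_pos: [513.2, 111.5, 127.6]
tool_rot: [2.128, 0.183, -2.127]
ft_force: [-0.1, 0.2, 0.7]
width: 85.1
time: 18.35
ee_pos: [513.6, 113.8, 127.5]
tool_rot: [2.129, 0.183, -2.126]
ft_force: [-0.1, -0.4, 0.4]
width: 85.0
[330.81431693 256.52953429]
t 18.4 tcp [513.8 113.4 127.5] F [ 1.2  0.5 -0.1] w 84.7 j6 1.41 jaw -80.0 down [ 0.002 -0.004 -1.   ]
dp [ 0.0855  0.0042 -0.0003] twist 0.0
```

View pics/w8.png

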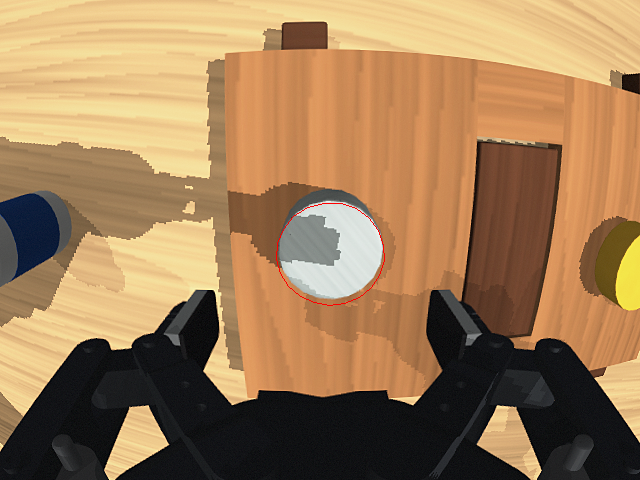

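Wrist view: the predicted circle at (331,256) matches the weight's top to within about 2 px. Descend and grip.

```bash
python3 -m creep '[{"dp":[0.03,0.004,-0.001],"twist":0},{"dp":[0.06,0.004,-0.001],"twist":0},{"dp":[0.08,0.004,-0.001],"twist":0},{"dp":[0.085,0.004,-0.001],"twist":0},{"dp":[0.085,0.004,-0.001],"twist":0}]'
python3 go.py 516 109 42 100
```

```text
time: 19.02
ee_pos: [516.3, 108.5, 42.4]
tool_rot: [2.131, 0.181, -2.127]
ft_force: [0.1, -0.0, -0.2]
width: 85.0
t 19.02 tcp [516.3 108.5  42.4] F [ 0.1 -0.  -0.2] w 85.0 j6 1.4 jaw -80.1 down [ 0.002 -0.004 -1.   ]
dp [ 0.0004 -0.0005  0.0002] twist -0.1
```

```bash
python3 -m creep '[{"dp":[0,0,0],"twist":0},{"dp":[0,0,0],"twist":0},{"dp":[0,0,0],"twist":0},{"dp":[0,0,0],"twist":0},{"dp":[0,0,0],"twist":0}]' 0.05 25
python3 go.py 527.8 -24.2 42.4 100
```

```text
time: 19.65
ee_pos: [517.1, 108.7, 43.5]
tool_rot: [2.133, 0.18, -2.124]
ft_force: [-0.2, 0.9, 6.5]
width: 59.4
t 19.65 tcp [517.1 108.7  43.5] F [-0.2  0.9  6.5] w 59.4 j6 1.4 jaw -80.1 down [ 0.004 -0.004 -1.   ]
dp [0.0017 0.1328 0.0124] twist -0.1
```

```bash
python3 -m creep '[{"dp":[0.001,0.010,0.001],"twist":0},{"dp":[0.001,0.022,0.003],"twist":0},{"dp":[0.001,0.035,0.004],"twist":0},{"dp":[0.001,0.048,0.005],"twist":0},{"dp":[0.001,0.058,0.006],"twist":0}]'
python3 go.py 527 -24.4 42.4 100
```

```text
time: 20.27
ee_pos: [521.1, 51.7, 43.6]
tool_rot: [2.135, 0.182, -2.125]
ft_force: [-0.3, 8.2, 3.9]
width: 59.1
t 20.27 tcp [521.1  51.7  43.6] F [-0.3  8.2  3.9] w 59.1 j6 1.29 jaw -80.1 down [ 0.005 -0.002 -1.   ]
dp [0.0014 0.076  0.0073] twist -0.1
```

```bash
python3 -m creep '[{"dp":[0.0013,0.012,0.001],"twist":0},{"dp":[0.0013,0.024,0.002],"twist":0},{"dp":[0.0013,0.036,0.003],"twist":0},{"dp":[0.0013,0.048,0.005],"twist":0},{"dp":[0.0013,0.058,0.006],"twist":0}]'
python3 go.py 527 -24.4 42.4 100
```

```text
time: 20.9
ee_pos: [524.9, -4.8, 43.6]
tool_rot: [2.138, 0.183, -2.126]
ft_force: [0.2, 9.1, 9.0]
width: 59.0
t 20.9 tcp [524.9  -4.8  43.6] F [0.2 9.1 9. ] w 59.0 j6 1.17 jaw -80.2 down [ 0.005  0.    -1.   ]
dp [0.0012 0.0197 0.0013] twist -0.2
```

```bash
python3 -m creep '[{"dp":[0.0012,0.008,0.0005],"twist":0},{"dp":[0.0012,0.016,0.001],"twist":0},{"dp":[0.0012,0.0205,0.0015],"twist":0},{"dp":[0.0012,0.0205,0.0015],"twist":0}]'
python3 go.py 527 -24.4 42.4 100
```

```text
time: 21.4
ee_pos: [526.5, -23.7, 43.6]
tool_rot: [2.139, 0.184, -2.127]
ft_force: [-1.4, 7.1, 9.3]
width: 59.0
t 21.4 tcp [526.5 -23.7  43.6] F [-1.4  7.1  9.3] w 59.0 j6 1.14 jaw -80.2 down [ 0.005  0.002 -1.   ]
dp [ 0.0012  0.0008 -0.0003] twist -0.2
```

```bash
python3 -m creep '[{"dp":[0.0005,0.0003,0],"twist":0},{"dp":[0.0005,0.0003,0],"twist":0},{"dp":[0.0005,0.0003,0],"twist":0},{"dp":[0.0005,0.0003,0],"twist":0}]' 0.084
python3 -m creep '[{"dp":[-0.02,0,0],"twist":0},{"dp":[-0.06,0,0],"twist":0},{"dp":[-0.1,0,0],"twist":0},{"dp":[-0.15,0,0.0],"twist":0},{"dp":[-0.15,0,0],"twist":0}]'
python3 - <<'E'
from h import *
from plant import camera
c=camera("wrist");cv2.imwrite("pics/w9.png",c["img"][:,:,::-1])
p=lambda x,y,z:[527.8+x*np.cos(.1745)-y*np.sin(.1745),-24.2+x*np.sin(.1745)+y*np.cos(.1745),z]
print(proj(c,[p(0,0,76),p(0,30,76),p(0,-30,76),p(30,0,76),p(78,36,36),p(78,-36,36),p(-78,-36,36),p(-78,36,36)],True).round(0))
from go import go;go([0,0,0],100)
E
```

```text
time: 21.9
ee_pos: [526.6, -24.2, 42.9]
tool_rot: [2.139, 0.184, -2.127]
ft_force: [0.1, -0.2, -0.1]
width: 84.2
time: 22.52
ee_pos: [528.5, -25.3, 196.7]
tool_rot: [2.147, 0.181, -2.117]
ft_force: [0.6, 0.4, 0.2]
width: 83.8
[[320. 228.]
 [279. 228.]
 [361. 228.]
 [320. 188.]
 [275. 123.]
 [364. 122.]
 [361. 301.]
 [281. 301.]]
t 22.57 tcp [526.9 -24.9 194.6] F [-0.3 -0.1 -0.9] w 84.1 j6 1.14 jaw -80.2 down [ 0.009  0.001 -1.   ]
dp [ 0.1897 -0.114   0.5168] twist -0.2
```

View pics/w9.png

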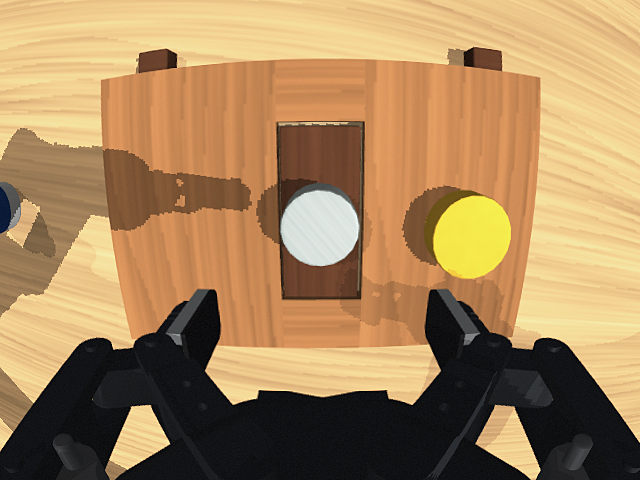

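Wrist view: the weight's top is centred at (320,228), exactly where the pocket centre projects. The inlay is flush with an even dark gap, and nothing is touching the gripper. Hand in.

```bash
python3 -m creep '[{"dp":[0,0,0],"twist":0},{"dp":[0,0,0],"twist":0}]'; python3 -c "
from plant import sign_off;print(sign_off())"
```

```text
time: 22.82
ee_pos: [526.0, -24.7, 193.3]
tool_rot: [2.14, 0.183, -2.126]
ft_force: [0.3, 0.0, 0.3]
width: 83.8
the job is handed in; nothing more can be done
None
```

I laid the inlay in the pocket and pressed it down. I then slid the gripped weight across the slab onto the middle of the inlay, let go, and handed in at about 22.8 s.

- **Level:** I pressed the centre to 30 N, then pressed near each of the four corners with 12–20 N. The top stopped at z 35.9–36.1 mm everywhere; the slab top is at 36. I made these checks before the slide and did not probe again afterwards.
- **Weight:** In the last wrist picture its top sits at (320,228), which is where the pocket centre projects. During the slide the tool height held at 43.5–43.6 mm with a small downward push, so it was not lifted.
- **Bystanders:** I never touched the tin, bottle or brush. The last picture shows the tin in place and only part of the bottle; I did not measure any of the three again.
- **Disagreement:** The top and wrist cameras differed by about 3.5 mm on the inlay's starting position, within what the gripper's opening could take up. In later pictures the inlay lay slightly toward the −x end of the pocket, so I aimed the weight about 1 mm that way.

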